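# Push the knocked-over parts bin and fuse box back onto their bases

## Robot

A 6-joint arm with a two-finger parallel gripper is mounted at the origin on a cart in front of the work surface, level with it; the furniture and walls round the work are solid. World frame = base frame: x ahead of the robot, y to its left, z up, the work surface at z = 0. Lengths are in m, angles in degrees, forces in N, time in s.
With the tool pointing down it reaches from about 0.35 to 0.8 m from the base axis. Payload 7.3 kg.
Tool frame: the origin (TCP) lies midway between the tips of the shut fingers; the grasp point (between the pads) lies 19 mm behind it; z points along the fingers, y is the direction in which the jaws open and shut (so a half turn about z gives the same grasp; the last joint's range is limited). The gripper opens to 85 mm and grips with 20 to 120 N. Pads are 22 mm wide; open, the fingers measure 114 mm over their backs; the gripper's body (76 mm by 85 mm) begins 54 mm behind the grasp point. The pads swing forward as they close: fully open they stand 13 mm farther back than shut.
Start: joints at [55.863, 19.595, 87.324, -0, 73.075, -8.365], TCP at [0.228, 0.473, 0.231] pointing down, gripper open.
Joint ranges: [-145.02, 145.02], [-44.19, 115.74], [2.07, 154.8], [-57.11, 237.11], [16.16, 152.29], [-177.93, 177.93]. Speed limits (degrees/s): [147.25, 147.25, 180, 180, 180, 180].

## Interface

Orientations are given as a 3x3 rotation matrix whose columns are the frame's x, y, z axes.
In Python, from plant import arm, viewer, ticket gives the robot as it stands.
- The arm moves only by the tool drive_tool, never from a script. Its argument "steps" is a list of rows, each a list of 2 entries, a list of its own where there are three numbers: the shift along the world's x, y, z in mm, then the turn, a rotation vector about the world's x, y, z in degrees. A call has exactly 10 rows; each row is the pose to reach, as a shift and turn from the pose measured when the call began; what a row does not reach only later rows make up. A row lasts 1/8 s, in which the tool goes at most 62.5 mm and 10.7 degrees, less where a joint would pass 70% of its speed; a pose out of reach is approached as far as the arm can. A call with a gripper value outside its range is refused whole. "claw" is the closure, from 0 (fully open) to 1 (shut), set as the call begins (left out, the last holds). The fingers move at their own pace and stop on an object; "grip_force" is the grip in N (left out, the last holds). Time passes only in rows, so rows that repeat a pose let the fingers close, or fill a call up. It gives the time, the measured TCP pose, the force and the opening at its end, in the units of the state.
- arm.observe(): the state, without advancing time (a new reading comes with each control period).
- viewer.read_camera(name): name is "scene" or "top"; returns a dict with "image" (384x512x3 uint8, blue, green, red), "vfov" (degrees; the focal length in pixels is half the picture's height over the tangent of half this angle, whatever the lens; pixels are square), "cx", "cy" (the principal point, pixels), "world_to_cam" (4x4, takes a point from world to camera coordinates). Camera axes: x right, y up, looking along -z (the intrinsics and any distortion apply to the point x, -y, -z); pixel columns grow to the right and rows downward; lengths in m; the calibration is good to about 2 mm. A picture is of the moment at which its call begins. There is no depth.
- ticket.finish_job(): hands the job in, once; it reports no verdict.
The state is a dict: "clock": time; "joint_pos": joint angles; "qd": joint speeds; "tau": joint torques, N m; "position": TCP position; "orientation": TCP orientation; "ft_force": force on the tool from outside, world axes, zero at the start; "moment": the same for the moment, N m; "width": opening from 0.0 (shut) to 1.0 (fully open).
Only numpy, scipy, OpenCV 4.12 (cv2) and the standard library are available. Lean on these libraries where they do the work, as an engineer would, in place of code of your own. Each camera call takes 0.05 s, during which the arm holds its last target.

## Task

Somebody jolted the table: the parts bin lies on its side and the small grey fuse box stands on its edge. With your fingertips gently push each of them over, in the right direction and about where it is, so that both rest squarely on their undersides, the bin with its mouth up and the fuse box with its lid up. Do not pinch, lift or shove them across the table, and leave the small things lying about where they are.

Things in the scene. Friction and masses are not known exactly. Their poses are not given: they have to be found in the camera images.
- parts_bin: Empty open parts bin, about 85 g, 148x111x64 mm (own x, y, z). Origin: centre of its underside. Own z points out of the mouth, own x to the high back wall. It starts on its -y side wall: own z level (3 degrees up), mouth looking sideways, in a direction that varies, origin 50 mm and upper side wall 100 to 106 mm above the table. Side walls at y = 50 mm, leaning out to 53 at the rim; friction about 0.6.
- bin_mouth (a point): Middle of the bin's mouth: on its own z axis, 62 mm from the underside, level with the side walls' rim (in front of own x = -36 mm the rim slopes down to 30 mm). Pushed at the rim of the upper side wall, towards the underside, the bin pivots about its lower edge and after about 20 degrees falls onto its underside.
- fuse_box: Small grey closed box, about 90 g, 57x74x25 mm (own x, y, z). Origin: centre of its plain underside; own z points to the lid (face with a pale panel; it cannot open). It starts standing on its +x (hinge) edge: 54 mm high, 74 long, 25 thick, origin 26 mm above the table, lid looking to any side, own z level. Friction about 0.6.
- fuse_lid (a point): Middle of the lid's outer face: on the fuse box's own z axis, 25 mm from the underside. A lip 24 mm wide stands 3 mm out at the lid's -x edge (the top one at the start). Pushed near the top of the lid face, towards the underside, the box pivots about its lower edge and after about 30 degrees falls onto its underside.
- bobbin: Bystander, to be left alone: copper-wound bobbin with black flanges, 31 mm across, 24 mm high, standing upright. Origin: centre of its underside.
- film_can: Bystander, to be left alone: capped off-white canister, 32 mm across and 50 mm long, lying down. Origin: centre of its underside.
- cap_nut: Bystander, to be left alone: small black domed cap, 24 mm across, 17 mm high. Origin: centre of its underside.
- plug_black: Bystander, to be left alone: black plug with a metal pin, 52 mm long, 11 mm thick, lying down. Origin: centre of its underside.
- weight: Bystander, to be left alone: slotted brass disc weight, 33 mm across, 10 mm high, lying flat. Origin: centre of its underside.
- eraser: Bystander, to be left alone: white eraser in a sleeve, 20x42x12 mm, lying flat. Origin: centre of its underside.
There are look-alikes about, which are no part of the job. What is meant by the fuse_box is not brown, and is the larger of those in its own colour. Leave any red look-alike of the parts_bin alone.

How it is judged:
By the outcome, as a careful person would: the job done as asked, in the order asked, and still so for the second after the job is handed in, with the robot touching nothing.
It also fails if it takes over 42 s, if anything falls off the work surface, if the arm or the gripper's body presses on something with over 40 N, if the wrist force passes 120 N, or if a joint passes its speed limit or range.

## Working session

There is one attempt and no reset: what is moved stays moved. The work goes in short steps, Python scripts to look and compute and a tool call to move; the robot and the scene stay as the last step left them, time stands still between calls to the robot, and variables do not carry over. Pictures are saved under pics/ and viewed, and the job is handed in when it is done.

Besides the shell and the picture viewer there is one more tool, called after "Emit:" as name(argument=value, ...) on one line, values as JSON. drive_tool: Moves the arm, as the interface text tells. Its arguments: {"type":"object","properties":{"steps":{"type":"array"},"claw":{"type":"number"},"grip_force":{"type":"number"}},"required":["steps"]}

```bash
ls; mkdir -p pics; python3 - <<'E'
from plant import arm, viewer, ticket
import cv2,numpy as np
np.set_printoptions(precision=4,suppress=True)
for n in("scene","top"):
    d=viewer.read_camera(n); cv2.imwrite(f"pics/{n}0.png",d["image"])
    print(n,{k:v for k,v in d.items() if k!="image"})
print(arm.observe())
E
```

```text
pics
scene {'vfov': 54.59647490355253, 'cx': 253.12039961070414, 'cy': 191.6887266555163, 'world_to_cam': array([[ 0.8074, -0.5899, -0.0118, -0.4368],
       [ 0.337 ,  0.4447,  0.8298, -0.2564],
       [-0.4843, -0.674 ,  0.5579, -1.1079],
       [ 0.    ,  0.    ,  0.    ,  1.    ]])}
top {'vfov': 56.075171933808036, 'cx': 259.75223599687314, 'cy': 186.72112364946827, 'world_to_cam': array([[-0.0011, -0.9999, -0.015 ,  0.0392],
       [ 0.9982, -0.002 ,  0.0595, -0.5513],
       [-0.0596, -0.0149,  0.9981, -1.1084],
       [ 0.    ,  0.    ,  0.    ,  1.    ]])}
{'clock': 0.1, 'joint_pos': array([55.8636, 19.6325, 87.3706,  0.001 , 73.0765, -8.3651]), 'qd': array([ 0.0903, -0.0411, -0.0789,  0.0208,  0.0213,  0.0332]), 'tau': array([  0.0024, -43.4447, -24.6489,   0.    ,   0.0046,  -0.    ]), 'position': array([0.228 , 0.4725, 0.2307]), 'orientation': array([[-0.9005,  0.4348, -0.0008],
       [ 0.4348,  0.9005, -0.0011],
       [ 0.0002, -0.0014, -1.    ]]), 'ft_force': array([-0.5533,  0.7451, -0.538 ]), 'moment': array([-0.0601, -0.0101, -0.0211]), 'width': 0.9965575764984662}
```

View pics/scene0.png

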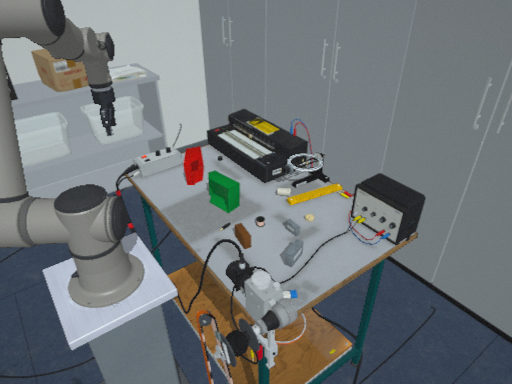

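View pics/top0.png

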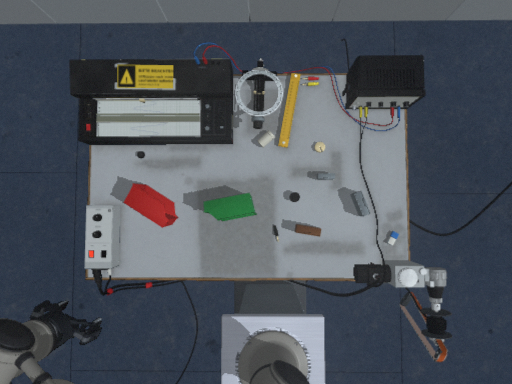

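Red bin look-alike at top (150,205), green bin at (230,207), large grey box at (357,202), smaller grey one at (320,175), and a brown one at (308,230). I'll zoom in on the green bin and the grey box.

```bash
python3 - <<'E'
import cv2,numpy as np
t=cv2.imread("pics/top0.png");s=cv2.imread("pics/scene0.png")
def crop(im,x,y,w,h,k):return cv2.resize(im[y:y+h,x:x+w],None,fx=k,fy=k,interpolation=cv2.INTER_CUBIC)
a=crop(t,190,160,90,90,4);b=crop(t,300,160,100,90,4)
c=crop(s,190,150,90,75,4);d=crop(s,230,195,100,75,4)
o=np.zeros((670,770,3),np.uint8);o[:360,:360]=a;o[:360,365:765]=b;o[365:665,:360]=c;o[365:665,365:765]=d
cv2.imwrite("pics/crops0.png",o)
E
python3 - <<'E'
import cv2
o=cv2.imread("pics/crops0.png");cv2.imwrite("pics/crops0b.png",cv2.resize(o,(680,592)))
E
```

```text
(no output)
```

View pics/crops0b.png

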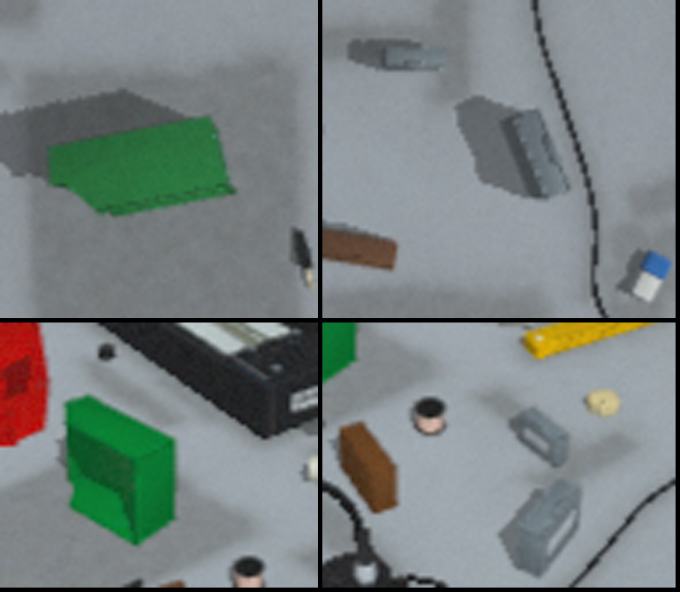

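The bin's rim side (with the sloped cut at its left-front) faces image-down, i.e. the mouth looks towards the robot, underside towards +x. The fuse box's pale lid is visible only from the scene camera, so it faces image-right (-y). Next I'll measure both.

```bash
cat > h.py <<'E'
import cv2,numpy as np
np.set_printoptions(precision=4,suppress=True)
class Cam:
    def __init__(s,d):
        s.W=np.array(d["world_to_cam"]);s.f=192/np.tan(np.radians(d["vfov"]/2));s.cx,s.cy=d["cx"],d["cy"]
    def ray(s,p,z):
        p=np.atleast_2d(np.asarray(p,float));R=s.W[:3,:3];t=s.W[:3,3]
        C=-R.T@t
        D=np.c_[(p[:,0]-s.cx)/s.f,-(p[:,1]-s.cy)/s.f,-np.ones(len(p))]@R
        return C+D*((z-C[2])/D[:,2])[:,None]
    def proj(s,P):
        c=np.atleast_2d(P)@s.W[:3,:3].T+s.W[:3,3]
        return np.c_[s.cx+s.f*c[:,0]/-c[:,2],s.cy-s.f*c[:,1]/-c[:,2]]
E
python3 - <<'E'
from h import *
from plant import viewer
out=[]
for n in("top","scene"):
    d=viewer.read_camera(n);c=Cam(d);im=d["image"]
    h=cv2.cvtColor(im,cv2.COLOR_BGR2HSV)
    m=cv2.inRange(h,(50,120,40),(75,255,255))
    cs=max(cv2.findContours(m,0,1)[0],key=cv2.contourArea)
    p=cv2.approxPolyDP(cs,2,True)[:,0]
    print(n,"green",cv2.contourArea(cs));print(np.c_[p,c.ray(p,.103)[:,:2]])
    if n=="top":
        # grey box
        sub=im[180:225,335:380].astype(int)
        # edges of grey top face picked by brightness
        g=cv2.cvtColor(im,cv2.COLOR_BGR2GRAY)[185:222,338:376]
        for r in g[::2]:print(' '.join('%3d'%v for v in r))
E
```

```text
top green 914.5
[[255.     214.       0.4678   0.0507]
 [249.     194.       0.5253   0.068 ]
 [204.     202.       0.5024   0.1977]
 [204.     211.       0.4766   0.1975]
 [222.     220.       0.4507   0.1455]]
127 127 127 136 141 144 145 146 150 151 152 152 153 155 153 154 156 153 153 155 152 151 149 145 146 143 137 124  71  76 128 145 146 148 150 153 151 153
131 131 129 135 118 112 112 117 142 150 151 152 153 154 155 152 154 154 153 150 149 150 150 148 147 144 140 136  80  48 121 141 146 145 149 149 151 151
115 106  96  97  98  98  99 102 104 103 114 116 116 145 154 154 148 151 154 153 153 151 152 146 150 146 144 141 135  77  46 125 140 145 148 150 149 151
111  99  98 101 101 101 101 101 103 101 101 101 103 102 102 102 108 112 120 120 109 106 104 123 144 150 147 147 141 127  73  73 129 146 147 148 148 149
116 101 103 107 103 102 101 103 103 100 101 106 101  95  83  75  83  95  98 105 107 108 110  98 128 143 149 147 144 137  82  42 120 136 141 147 149 151
119 102 101 103 104 105 103 102 103 103 103 102  88  72  73  76  90  91 103 105 107 107 111 113  94 127 147 144 147 140 135  79 
[... 1552 characters left out ...]
156 157 159 157 157 159 155 158 157 155 157 157 157 158 159 158 157 157 156 160 153 155 149 152 155 153 152 154 153 153 155 149 146 141 135  83
156 155 156 159 158 156 158 155 157 157 156 155 156 155 155 157 158 159 158 158 159 154 154 156 157 156 156 154 156 154 153 149 151 147 147 143 135 131
157 156 156 159 155 156 157 155 155 156 156 157 157 155 157 155 159 156 158 156 156 158 159 156 157 156 157 155 154 153 153 150 148 149 147 145 135 132
scene green 902.0
[[210.     172.       0.4785   0.1894]
 [210.     202.       0.3781   0.02  ]
 [229.     212.       0.3986  -0.0651]
 [238.     205.       0.4434  -0.0508]
 [238.     183.       0.5195   0.0611]
 [215.     171.       0.4975   0.1843]]
```

Emit:
drive_tool(steps=[[[19,-36,0],[0,0,4]],[[38,-73,0],[0,0,8]],[[56,-110,0],[0,0,12]],[[75,-146,0],[0,0,16]],[[94,-182,0],[0,0,20]],[[113,-219,0],[0,0,24]],[[132,-256,0],[0,0,28]],[[150,-292,0],[0,0,32]],[[169,-328,0],[0,0,36]],[[183,-365,0],[0,0,36]]], claw=1, grip_force=20)

```text
clock: 1.45
position: [0.4117, 0.1063, 0.2309]
orientation: [[-0.984, -0.178, 0.0], [-0.178, 0.984, -0.001], [-0.0, -0.001, -1.0]]
ft_force: [-0.4, 0.6, -0.6]
width: 0.001
```

Emit:
drive_tool(steps=[[[0,1,-20],[0,0,0]],[[0,1,-40],[0,0,0]],[[0,1,-60],[0,0,0]],[[0,1,-80],[0,0,0]],[[0,1,-100],[0,0,0]],[[0,1,-115],[0,0,0]],[[0,1,-130],[0,0,0]],[[0,1,-142],[0,0,0]],[[0,1,-142],[0,0,0]],[[0,1,-142],[0,0,0]]])

```text
clock: 2.7
position: [0.4119, 0.1074, 0.0892]
orientation: [[-0.984, -0.178, 0.001], [-0.178, 0.984, -0.001], [-0.001, -0.001, -1.0]]
ft_force: [0.1, 0.2, -1.4]
width: 0.002
```

```bash
cat > look.py <<'E'
import sys
from h import *
from plant import viewer,arm
n=sys.argv[1];tx,ty,sx,sy=map(int,sys.argv[2:6])
o=[]
for c,x,y in(("top",tx,ty),("scene",sx,sy)):
    im=viewer.read_camera(c)["image"];cv2.imwrite(f"pics/{n}_{c}.png",im)
    o.append(cv2.resize(im[y:y+100,x:x+100],None,fx=4,fy=4,interpolation=cv2.INTER_CUBIC))
cv2.imwrite(f"pics/{n}.png",np.hstack(o))
s=arm.observe();print(s["clock"],s["position"],s["ft_force"])
E
python3 look.py a1 180 150 180 130
```

```text
2.8 [0.4121 0.1074 0.0894] [ 0.4582 -0.6282 -1.1802]
```

View pics/a1.png

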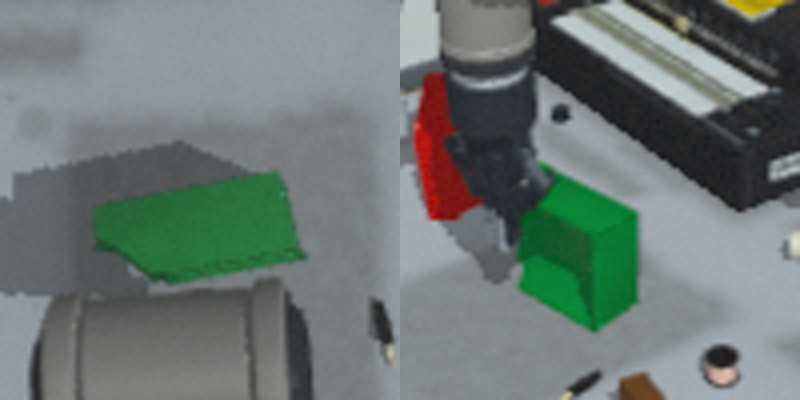

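The fingertip is in front of the bin's mouth, level with the upper wall rim (scene crop ≈(515,240)). I'll push along (+0.984, +0.177).

Emit:
drive_tool(steps=[[[8,1.5,0],[0,0,0]],[[16,3,0],[0,0,0]],[[23,4,0],[0,0,0]],[[28,5,0],[0,0,0]],[[32,6,0],[0,0,0]],[[37,6.5,0],[0,0,0]],[[42,7.5,0],[0,0,0]],[[47,8.5,0],[0,0,0]],[[52,9.5,0],[0,0,0]],[[56,10,0],[0,0,0]]])

```text
clock: 4.05
position: [0.4684, 0.1174, 0.0894]
orientation: [[-0.984, -0.178, 0.001], [-0.178, 0.984, -0.001], [-0.001, -0.001, -1.0]]
ft_force: [0.5, 0.5, -0.0]
width: 0.001
```

```bash
python3 look.py a2 180 150 180 130
```

```text
4.15 [0.4685 0.1174 0.0893] [ 0.1296 -0.414  -0.4128]
```

View pics/a2.png

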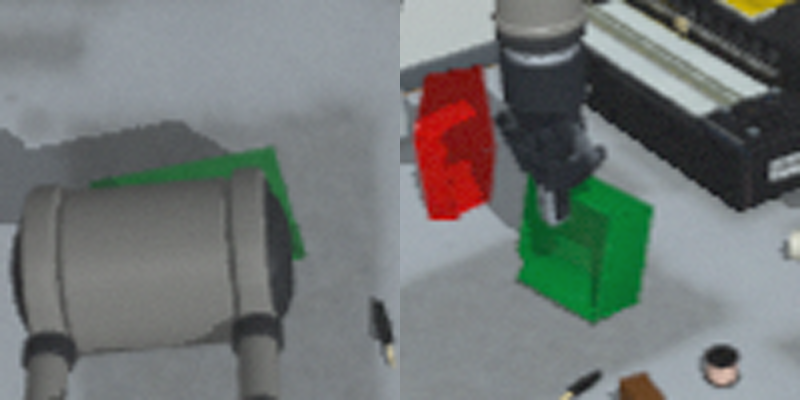

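The bin is tipping in place with the rim rising. I'll continue slowly.

Emit:
drive_tool(steps=[[[3,0.5,0],[0,0,0]],[[6,1,0],[0,0,0]],[[9,1.5,0],[0,0,0]],[[12,2,0],[0,0,0]],[[15,2.5,0],[0,0,0]],[[18,3,0],[0,0,0]],[[20,3.5,0],[0,0,0]],[[22,4,0],[0,0,0]],[[23,4,0],[0,0,0]],[[23,4,0],[0,0,0]]])

```text
clock: 5.4
position: [0.4915, 0.1214, 0.0894]
orientation: [[-0.984, -0.178, 0.002], [-0.178, 0.984, -0.001], [-0.002, -0.001, -1.0]]
ft_force: [-0.4, -0.6, -0.4]
width: 0.001
```

```bash
python3 look.py a3 180 150 180 130
```

```text
5.5 [0.4914 0.1214 0.0894] [-0.2559 -0.2794  0.2379]
```

View pics/a3.png

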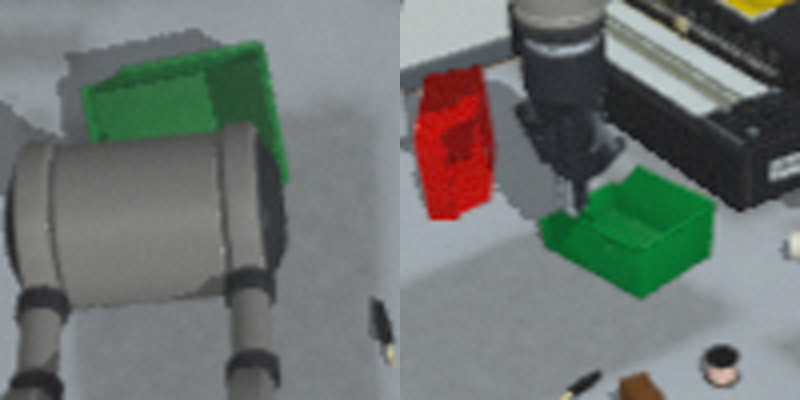

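Emit:
drive_tool(steps=[[[0,0,15],[0,0,0]],[[0,0,35],[0,0,0]],[[0,0,55],[0,0,0]],[[0,0,75],[0,0,0]],[[0,0,90],[0,0,0]],[[-3,-30,100],[0,0,0]],[[-7,-65,105],[0,0,0]],[[-10,-100,105],[0,0,0]],[[-13,-135,105],[0,0,0]],[[-16,-170,105],[0,0,0]]])

```text
clock: 6.75
position: [0.4754, -0.0497, 0.1956]
orientation: [[-0.984, -0.178, 0.003], [-0.178, 0.984, -0.001], [-0.003, -0.002, -1.0]]
ft_force: [0.8, 0.3, -0.2]
width: 0.001
```

```bash
python3 look.py a4 180 130 180 130; python3 - <<'E'
from h import *
from plant import viewer
d=viewer.read_camera("top");c=Cam(d)
for a in [(354.8,197),(361.7,213),(354,191.5),(363,216),(361.5,192.5),(369.5,213.5)]: print(a,c.ray(a,.054))
P=c.ray((355,195),.054)
d=viewer.read_camera("scene");c2=Cam(d)
for a in [(354,191.5),(363,216),(361.5,192.5),(369.5,213.5)]: print(c2.proj(c.ray(a,.054)),c2.proj(c.ray(a,.054)-[0,0,.054]))
im=d["image"]
cv2.imwrite("pics/sc_box.png",cv2.resize(im[220:280,260:330],None,fx=9,fy=9,interpolation=cv2.INTER_NEAREST))
E
```

```text
6.85 [ 0.4754 -0.0512  0.1955] [ 0.7787 -0.2101 -1.1862]
(354.8, 197) [[ 0.5176 -0.2474  0.054 ]]
(361.7, 213) [[ 0.4698 -0.2672  0.054 ]]
(354, 191.5) [[ 0.5342 -0.2453  0.054 ]]
(363, 216) [[ 0.4608 -0.2709  0.054 ]]
(361.5, 192.5) [[ 0.5311 -0.2676  0.054 ]]
(369.5, 213.5) [[ 0.4682 -0.2904  0.054 ]]
[[297.1243 236.3506]] [[296.2181 249.1078]]
[[284.5178 250.4683]] [[283.9006 263.4414]]
[[301.216  240.5277]] [[300.1931 253.357 ]]
[[290.6596 253.0406]] [[289.8748 266.0543]]
```

View pics/a4.png

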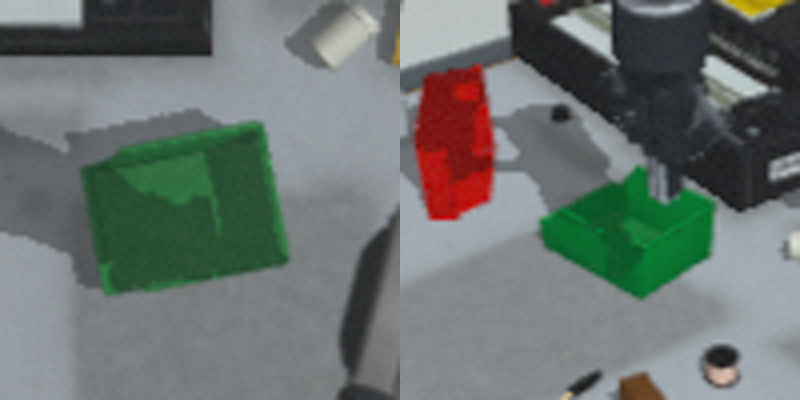

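View pics/sc_box.png

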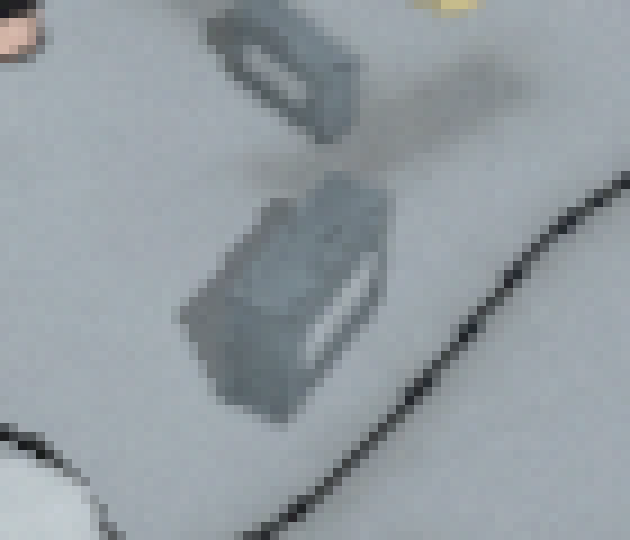

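The bin now rests on its underside with its mouth up. The box's lid panel faces -y (+x a little). I'll check how tall the clamped device near the path is, using both views.

```bash
python3 - <<'E'
from h import *
from plant import viewer
A=Cam(viewer.read_camera("top"));B=Cam(viewer.read_camera("scene"))
for p,q in [((375,273),(238,273)),((407,275),(262,288)),((437,272),(285,318))]:
    def L(c,p):
        a,b=c.ray(p,0)[0],c.ray(p,.3)[0];return a,(b-a)/.3
    z=np.linspace(-.1,.6,141)
    a,da=L(A,p);b,db=L(B,q)
    d=[np.linalg.norm((a+da*t-b-db*t)[:2]) for t in z];i=int(np.argmin(d));print(z[i],d[i],a+da*z[i])
E
```

```text
0.07999999999999999 0.017506261537067976 [ 0.2971 -0.2954  0.08  ]
0.1 0.0019410350271661105 [ 0.2952 -0.3795  0.1   ]
0.07999999999999999 0.008543067615151416 [ 0.3003 -0.4734  0.08  ]
```

```bash
python3 -c "
import cv2;im=cv2.imread('pics/a4_scene.png');cv2.imwrite('pics/a4s.png',cv2.resize(im[200:384,180:380],None,fx=4,fy=3.2))"
```

```text
(no output)
```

View pics/a4s.png

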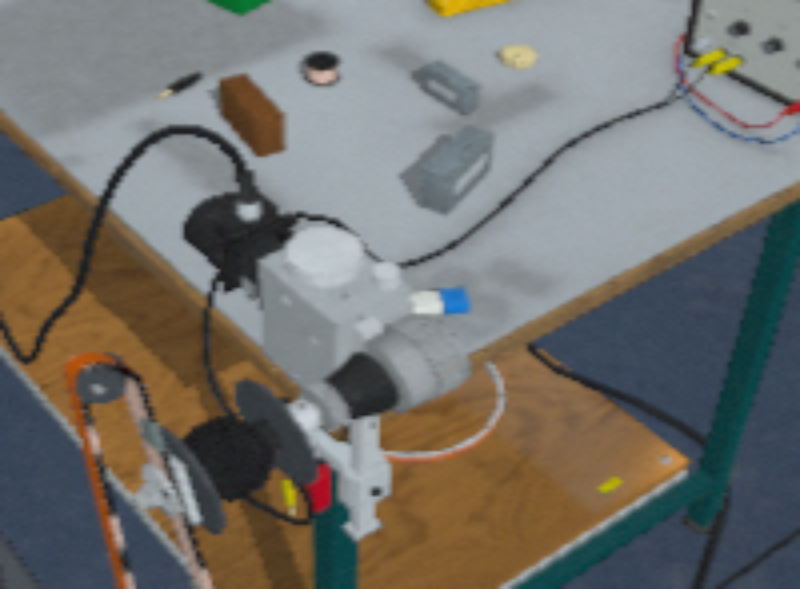

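The device is only about 0.1 m tall and well off the path. I'll move behind the lid at travel height.

Emit:
drive_tool(steps=[[[5,-34,0],[0,0,2]],[[11,-68,0],[0,0,4]],[[16,-102,0],[0,0,6]],[[22,-136,0],[0,0,8]],[[27,-170,0],[0,0,10]],[[33,-204,0],[0,0,10]],[[38,-238,0],[0,0,10]],[[43,-269,0],[0,0,10]],[[43,-269,-20],[0,0,10]],[[43,-269,-45],[0,0,10]]])

```text
clock: 8.3
position: [0.5194, -0.3164, 0.1497]
orientation: [[-0.938, -0.348, 0.003], [-0.348, 0.938, -0.001], [-0.003, -0.002, -1.0]]
ft_force: [-1.5, 0.6, -0.7]
width: 0.001
```

Emit:
drive_tool(steps=[[[0,0,-20],[0,0,0]],[[0,0,-38],[0,0,0]],[[0,0,-54],[0,0,0]],[[0,0,-68],[0,0,0]],[[0,0,-80],[0,0,0]],[[0,0,-92],[0,0,0]],[[0,0,-102],[0,0,0]],[[0,0,-109],[0,0,0]],[[0,0,-109],[0,0,0]],[[0,0,-109],[0,0,0]]])

```text
clock: 9.55
position: [0.5196, -0.3166, 0.0411]
orientation: [[-0.938, -0.348, 0.004], [-0.348, 0.938, -0.001], [-0.003, -0.002, -1.0]]
ft_force: [0.9, -0.5, 0.1]
width: 0.003
```

```bash
python3 look.py a5 310 150 240 180;python3 -c "
from plant import arm
print(arm.observe()['orientation'])"
```

```text
9.65 [ 0.5196 -0.3166  0.0412] [-0.3486  0.2593 -0.0491]
[[-0.93761187 -0.34766101  0.00397629]
 [-0.34766846  0.93761657 -0.00134559]
 [-0.00326043 -0.00264407 -0.99999119]]
```

View pics/a5.png

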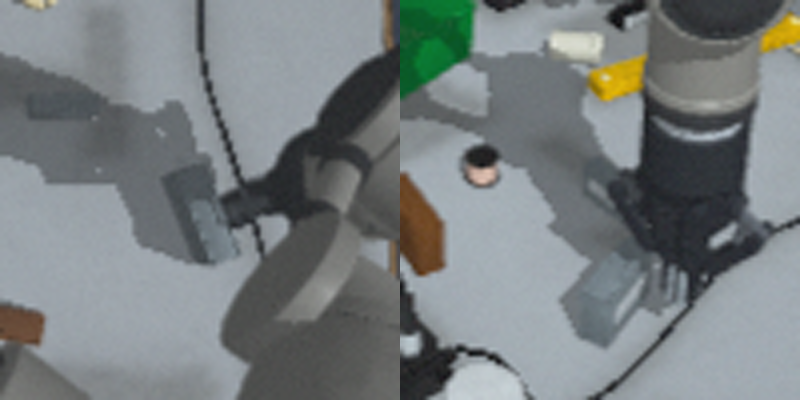

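The fingertips stand just beyond the lid, centred along the box's length (top crop ≈(235,207)). I'll push along (-0.35, +0.937).

Emit:
drive_tool(steps=[[[-2,5.5,0],[0,0,0]],[[-4,11,0],[0,0,0]],[[-6,16,0],[0,0,0]],[[-7,19,0],[0,0,0]],[[-8.5,22.5,0],[0,0,0]],[[-10,26,0],[0,0,0]],[[-11,29,0],[0,0,0]],[[-12,32,0],[0,0,0]],[[-13,35,0],[0,0,0]],[[-14,37.5,0],[0,0,0]]])

```text
clock: 10.9
position: [0.5056, -0.2789, 0.0412]
orientation: [[-0.938, -0.348, 0.004], [-0.348, 0.938, -0.001], [-0.003, -0.003, -1.0]]
ft_force: [0.6, -0.1, -0.6]
width: 0.003
```

```bash
python3 look.py a6 310 150 240 180
```

```text
11.0 [ 0.5055 -0.2788  0.0412] [0.0459 0.7433 0.0204]
```

View pics/a6.png

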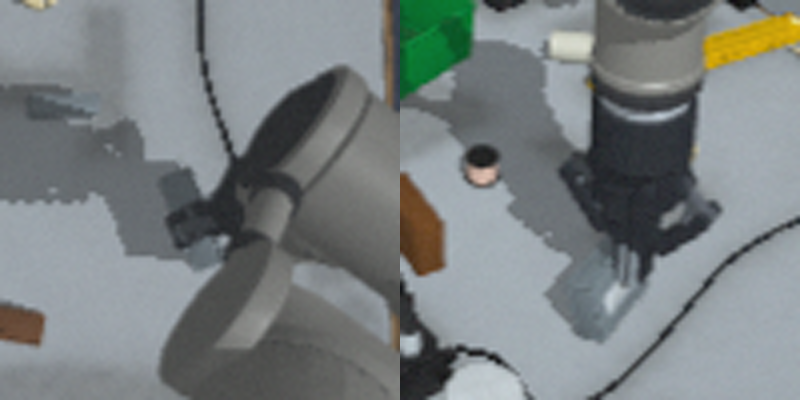

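The box is tipping about its lower edge. I'll continue gently.

Emit:
drive_tool(steps=[[[-1,2.5,0],[0,0,0]],[[-2,5,0],[0,0,0]],[[-3,7.5,0],[0,0,0]],[[-4,10,0],[0,0,0]],[[-4.5,12,0],[0,0,0]],[[-5,14,0],[0,0,0]],[[-6,16,0],[0,0,0]],[[-7,18,0],[0,0,0]],[[-7,18,0],[0,0,0]],[[-7,18,0],[0,0,0]]])

```text
clock: 12.25
position: [0.4985, -0.2608, 0.0412]
orientation: [[-0.938, -0.348, 0.004], [-0.348, 0.938, -0.001], [-0.003, -0.002, -1.0]]
ft_force: [-0.8, -0.6, 0.6]
width: 0.002
```

```bash
python3 look.py a7 310 150 240 180
```

```text
12.35 [ 0.4985 -0.2609  0.0412] [ 0.2879 -0.2799 -0.2119]
```

View pics/a7.png

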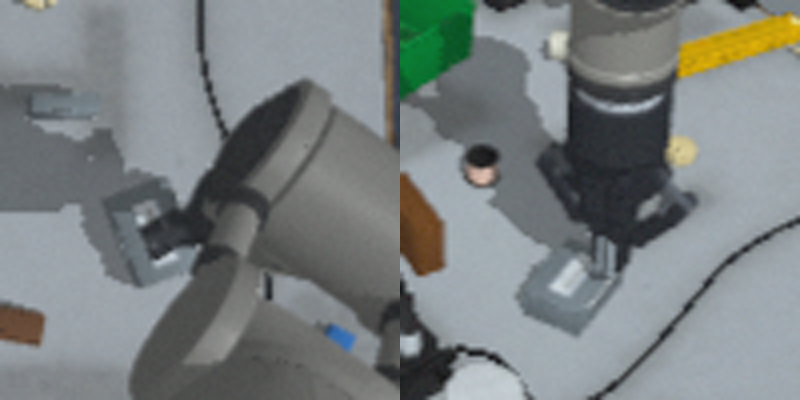

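Looks fallen flat with the pale panel up. I'll lift straight away from it and check.

Emit:
drive_tool(steps=[[[0,0,5],[0,0,0]],[[0,0,12],[0,0,0]],[[0,0,25],[0,0,0]],[[0,0,45],[0,0,0]],[[0,0,70],[0,0,0]],[[0,0,100],[0,0,0]],[[-15,15,130],[0,0,0]],[[-35,60,150],[0,0,0]],[[-55,110,160],[0,0,0]],[[-70,160,160],[0,0,0]]])

```text
clock: 13.6
position: [0.4281, -0.0998, 0.203]
orientation: [[-0.938, -0.347, 0.007], [-0.347, 0.938, -0.002], [-0.006, -0.005, -1.0]]
ft_force: [1.3, 0.0, 0.4]
width: 0.002
```

```bash
python3 look.py a8 290 150 240 180; python3 -c "
import cv2,numpy as np
a=cv2.imread('pics/a8_top.png');b=cv2.imread('pics/a8_scene.png')
cv2.imwrite('pics/a8w.png',np.vstack([cv2.resize(a[110:260,100:420],None,fx=2,fy=2),cv2.resize(b[130:270,170:330],None,fx=2*2,fy=2*1)]))"
```

```text
13.7 [ 0.4267 -0.0971  0.2024] [-0.1933 -0.098  -0.5688]
```

View pics/a8.png

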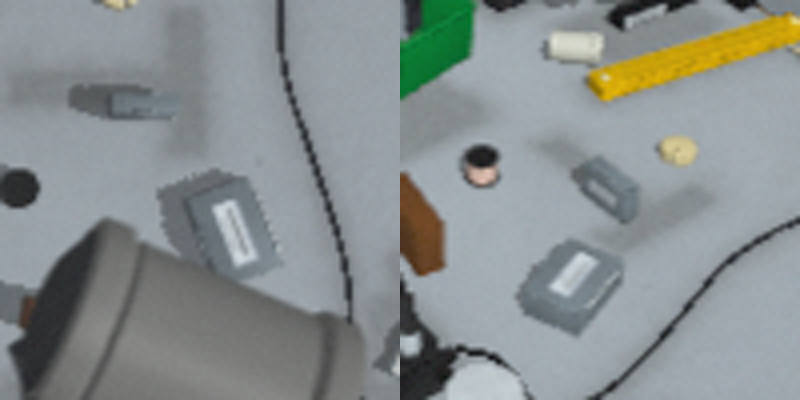

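View pics/a8w.png

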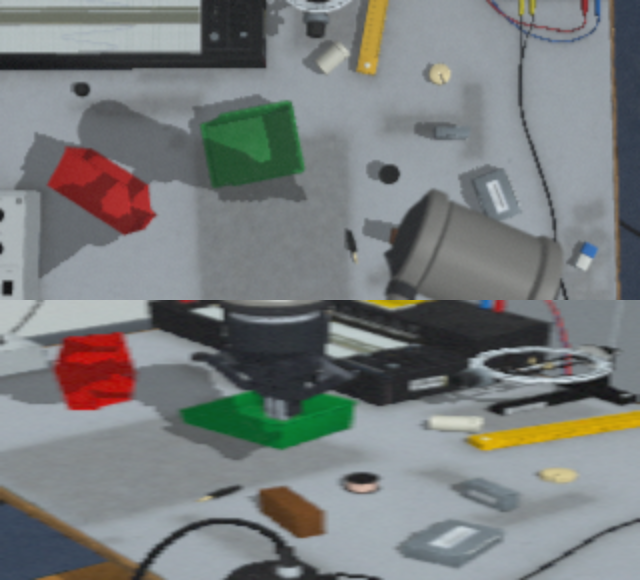

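```bash
python3 - <<'E'
from h import *
from plant import viewer,arm
d=viewer.read_camera("top");c=Cam(d);im=d["image"]
h=cv2.cvtColor(im,cv2.COLOR_BGR2HSV)
m=cv2.inRange(h,(50,120,30),(75,255,255))
cs=max(cv2.findContours(m,0,1)[0],key=cv2.contourArea)
r=c.ray(cs[:,0],.06)[:,:2].astype(np.float32)*1000
print("bin rect",cv2.minAreaRect(r))
# white panel
g=cv2.cvtColor(im,cv2.COLOR_BGR2GRAY);m=np.zeros_like(g);m[195:220,335:362]=(g[195:220,335:362]>165)*255
cs=max(cv2.findContours(m,0,1)[0],key=cv2.contourArea);print("panel",cv2.minAreaRect(c.ray(cs[:,0],.025)[:,:2].astype(np.float32)*1000))
q=np.array([(190,190),(248,177),(283,262),(213,278)])/4+[290,150]
P=c.ray(q,.025)[:,:2];print(np.linalg.norm(P-np.roll(P,-1,0),axis=1)*1000,P.mean(0))
b=cv2.imread("pics/top0.png");df=cv2.absdiff(im,b).max(2)
# bystander patches old vs new: bobbin, can, nut, plug, weight, eraser
for n,x,y in[("bobbin",294,197),("can",264,139),("nut",140,154),("plug",276,233),("weight",320,147),("eraser",393,238),("grey2",320,175),("brown",308,230)]:
    t=b[y-9:y+9,x-9:x+9];s=im[y-14:y+14,x-14:x+14];R=cv2.matchTemplate(s,t,5);_,v,_,l=cv2.minMaxLoc(R);print(n,round(v,3),l[0]-5,l[1]-5)
print(arm.observe()["clock"])
E
```

```text
bin rect ((563.2537841796875, 139.98973083496094), (108.356201171875, 139.975830078125), 11.784502029418945)
panel ((485.9947814941406, -233.88233947753906), (48.281978607177734, 17.67473793029785), 20.23541831970215)
[45.7824 70.1924 55.0975 69.596 ] [ 0.4888 -0.2344]
bobbin 0.999 0 0
can 0.998 0 0
nut 0.991 0 0
plug 0.997 0 0
weight 0.996 0 0
eraser 0.998 0 0
grey2 0.996 0 0
brown 0.133 5 -5
13.75
```

```bash
python3 - <<'E'
from plant import ticket
print(ticket.finish_job())
E
```

```text
the job is handed in; nothing more can be done
None
```

I tipped the green parts bin over first, then the larger grey fuse box. Each was pushed with shut fingertips at its upper edge, and both fell about where they stood. I then raised the arm clear and handed the job in at about 14 s of the 42 s allowed.

**Parts bin:** the last pictures show it mouth up. Its outline measures about 140 x 108 mm at rim height, close to the nominal 148 x 111 mm.

**Fuse box:** it lies with the pale panel up, in line with its starting direction. My hand-picked lid corners give about 46–55 x 70 mm against a nominal 57 x 74 mm. I put the shortfall down to coarse corner picking, since the views show it flat.

**Other things:** the six bystanders and the smaller grey look-alike show no shift in the top view. The brown look-alike could not be checked there because the arm hid it, but it looked unmoved in the scene view. The red bin was not touched and I only checked it by eye.

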